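Clear a lodged scrap from a T-slot with the slot scraper

ROBOT

A 6-joint arm with a two-finger parallel gripper is mounted at the origin on the work surface. World frame = base frame: x ahead of the robot, y to its left, z up, the work surface at z = 0. Lengths are in m, angles in rad, forces in N, time in s.
With the tool pointing down it reaches from about 0.3 to 1 m from the base axis. Payload 5.1 kg.
Tool frame: the origin (TCP) lies on the centre line of the jaws, within the pads' length; the fingertips stand 11 mm ahead of it and the grasp point (between the pads) lies 8 mm behind it (robot.tips_ahead is the z of the fingertips in the tool frame, in m); z points along the fingers, y is the direction in which the jaws open and shut (so a half turn about z gives the same grasp; the last joint's range is limited). The gripper opens to 95 mm and grips with 3 to 60 N. Pads are 20 mm wide; open, the fingers measure 119 mm over their backs; the gripper's body (75 mm by 180 mm) begins 59 mm behind the grasp point.
Start: joints at [1.087, 0.124, 1.65, -0, 1.367, -0.083], TCP at [0.254, 0.598, 0.226] pointing down, gripper open.
Joint ranges: [-2.61, 2.61], [-1.02, 2.33], [0.03, 2.71], [-1.35, 4.49], [0.32, 2.68], [-2.91, 2.91]. Speed limits (rad/s): [2.57, 2.57, 3.14, 3.14, 3.14, 3.14].

INTERFACE

Orientations are given as a unit quaternion [x, y, z, w].
In Python, from station import telemetry, capture, workorder, finder, robot gives the robot as it stands.
- The arm moves only by the shell command python3 -m pendant 'ROWS' [OPENING]. ROWS is JSON, one flat list of numbers, 4 for each row, row after row: the shift along the world's x, y, z in mm, then the turn about the world's z in degrees. A call has 1 to 8 rows; each row shifts and turns the commanded pose from where the row before left it; what a row does not reach is not made up. A row lasts 1/12 s, in which the tool goes at most 41.7 mm and 7.16 degrees, less where a joint would pass 70% of its speed; a pose out of reach is approached as far as the arm can. A call with a gripper value outside its range is refused whole. OPENING is the finger opening in mm, from 0 to 95.1, set as the call begins (- or left out, the last holds). The fingers move at their own pace and stop on an object; the grip force is fixed at half the most. Time passes only in rows, so rows that do not move let the fingers close. It gives the time, the measured TCP pose, the force and the opening at its end, in the units of the state.
- telemetry.sense(): the state, without advancing time (a new reading comes with each control period).
- capture(name): name is "side" or "top"; returns a dict with "img" (420x560x3 uint8, red, green, blue), "K" (3x3 intrinsics, pixels), "dist_coeffs" ([k1, k2, p1, p2, k3] as OpenCV has them; the pictures are not rectified), "R" (3x3) and "t" (3): a world point X has camera coordinates R X + t. Camera axes: x right, y down, z forward; pixel columns grow to the right and rows downward; lengths in m; the calibration is good to about 2 mm. A picture is of the moment at which its call begins. There is no depth.
- workorder.close_job(): hands the job in, once; it reports no verdict.
Trained networks look in the newest picture that a camera, given by its name, has taken for a name from the list of things; names that differ only in an ending like _2 or _b are one class to them, and where a whole thing is asked for, a point or a joint stands for the part that bears it (a point fixed in the world has none). Each returns a list of dicts, best first, with "conf" (0 to 1); they miss things now and then, are a little off and sometimes report something else, mostly with a low value. They report only what shows in the picture. A call takes as long as a camera call. They do not tell look-alikes from the thing itself.
- finder.find_in(target, camera): "at" ([x, y, z] in m, in the coordinates of the camera as it stood for that picture, good to about 4 mm: the middle of the surface that is visible of it).
The state is a dict: "time_s": time; "joint_positions": joint angles; "joint_velocities": joint speeds; "tau": joint torques, N m; "tcp_pos": TCP position; "ee_rot": TCP orientation; "contact_force": force on the tool from outside, world axes, zero at the start; "torque": the same for the moment, N m; "gripper_width": finger opening in m.
Only numpy, scipy, OpenCV 4.12 (cv2) and the standard library are available. Lean on these libraries where they do the work, as an engineer would, in place of code of your own. Each camera call takes 0.05 s, during which the arm holds its last target.

TASK

One of the two T-slots of the fixture plate is blocked by a flat lump of scrap beyond the clamp strap. Lift the slot scraper out of its rack, lay it upright in the blocked slot on the side of the strap away from the pan, nose towards the scrap, and let go of it; then take it by its upright handle and push it under the strap until the scrap drops into the pan at the slot's end. Finally draw the scraper back until its nose is out from under the strap, leave it lying in the slot, touch the scrap only with the scraper, and leave the nut with the stud in the other slot where it is.

Things in the scene. Friction and masses are not known exactly. Their poses are not given: they have to be found in the camera images.
- plate: Fixed steel plate 330 x 150 x 60 mm high. Origin on the bench, z up; runs from x = -180 to +150 mm. Two T-slots run its whole length along x, centred at y = +32 and -32 mm, open on top and at both ends: neck 26 mm wide from the top (z = 60) to z = 44, undercut 42 mm wide below, floor at z = 30 mm. Strap bridges both; pan at the +x end. Push towards +x.
- strap_mid (a point): Middle of the underside of the fixed clamp strap that bridges both slots, at x = 27.5, z = 90 mm in the plate's frame (same axes). Strap 25 mm along x (x = 15 to 40), 150 mm across, 12 mm thick (top z = 102), bolt heads to z = 110; its two end blocks stand outside the slots.
- pan_in (a point): Middle of the floor of the fixed aluminium scrap pan on the plate's +x end, at x = 220, z = 22 mm in the plate's frame (same axes). Pan 140 mm along x (x = 150 to 290), 150 mm wide, rim up to z = 48 mm on its three outer sides, open towards the plate; its floor is 8 mm lower than the slot floor.
- scrap_mid (a point): Middle of the scrap, 12 mm above its underside; x along the slot. A steel lump in one of the slots, on the strap's +x side: foot 60 long x 36 wide x 11 mm high in the undercut, a stub 34 long x 18 wide on it, 24 mm high in all. The sign of its y in the plate's frame tells the slot. It only slides, and cannot be lifted through the neck. About 0.16 kg.
- scrap: The same scrap; its origin is at the centre of its underside, x along the slot, z up.
- tnut: T-nut with an upright 16 mm stud and a round collar, 75 mm high in all, standing in the other slot on the strap's +x side; origin at the centre of its underside. Stays where it is.
- scraper_grip (a point): Middle of the slot scraper, a steel bar on edge, 180 mm long in x (nose at +x), z up: foot 16 wide x 12 mm high, then a web 12 mm thick (y) up to 54 mm above the underside; point 27 mm up, 90 mm behind the nose, mass centre within 12 mm. A handle post stands on the tail. In the rack its underside is 10 mm above the bench; in a slot the web stands 24 mm proud of the plate.
- scraper: The same scraper; its origin is at the centre of its underside (27 mm below scraper_grip), x towards the nose, z up. About 0.32 kg.
- scraper_handle (a point): Upright black handle post at the scraper's tail, 20 mm along x, 18 mm across y, from 54 to 99 mm above the scraper's underside. The point lies on its axis, 80 mm above the underside, 80 mm behind scraper_grip and 170 mm behind the nose; axes as scraper_grip.
- scraper_nose (a point): Front end of the scraper's foot, 6 mm above the underside; 16 mm wide there; axes as scraper_grip.
- rack: Fixed plywood rack holding the scraper upright over its origin (on the bench; x towards the nose). Base 10 mm thick. A pocket (x = -104 to -56 mm, 46 mm wide, top z = 112) encloses the handle, which cannot be gripped there; cheeks at x = 40 to 90 mm, top z = 28, hold the nose. Grip the web between x = -15 and 35 mm and lift it straight up 110 mm to clear the pocket.
There are look-alikes about, which are no part of the job. What is shaped like the scrap but green or orange is not meant.

How it is judged:
By the outcome, as a careful person would: the job done as asked, in the order asked, and still so for the second after the job is handed in, with the robot touching nothing.
It also fails if it takes over 58 s, if anything falls off the work surface, if the arm or the gripper's body presses on something with over 40 N, if the wrist force passes 120 N, or if a joint passes its speed limit or range.

## Working session

There is one attempt and no reset: what is moved stays moved. The work goes in short steps, Python scripts to look and compute and a shell command to move; the robot and the scene stay as the last step left them, time stands still between calls to the robot, and variables do not carry over. Pictures are saved under pics/ and viewed, and the job is handed in when it is done.

```bash
ls; mkdir -p pics
python3 - <<'E'
from station import telemetry, capture, workorder, finder, robot
import cv2
print(telemetry.sense())
for n in ("top","side"):
    c=capture(n); cv2.imwrite(f"pics/{n}0.png",c["img"][:,:,::-1]); print(n,c["K"],c["dist_coeffs"],c["R"],c["t"])
    for t in ("plate","strap_mid","pan_in","scrap_mid","scrap","tnut","scraper_grip","scraper","scraper_handle","scraper_nose","rack"):
        try: r=finder.find_in(t,n)
        except Exception as e: print(t,e); continue
        for d in r[:4]:
            import numpy as np
            p=np.array(d["at"]); w=c["R"].T@(p-c["t"])
            px,_=cv2.projectPoints(p.reshape(1,3),np.zeros(3),np.zeros(3),c["K"],np.array(c["dist_coeffs"]))
            print(t,round(d["conf"],2),w.round(4),px.ravel().round(0))
E
```

```text
pics
{'time_s': 0.0, 'joint_positions': array([ 1.08737476e+00,  1.24512227e-01,  1.65162035e+00, -3.59672615e-05,
        1.36749917e+00, -8.26016416e-02]), 'joint_velocities': array([ 0.00064812,  0.00032193,  0.00019954, -0.00069462,  0.00043429,
        0.00209323]), 'tau': array([-1.69925002e-03, -4.17581642e+01, -3.59935999e+01,  7.72028463e-02,
        4.90095187e-02, -1.84139717e-04]), 'tcp_pos': array([0.25337007, 0.59793376, 0.22441413]), 'ee_rot': array([ 1.99067426e-01,  9.79985265e-01, -9.83906687e-04, -2.67798446e-04]), 'contact_force': array([-0.24667109, -0.26120487, -0.62840898]), 'torque': array([ 0.05515918, -0.03291853,  0.03891176]), 'gripper_width': 0.09478917013769934}
top [[516.25715423   0.         288.60514274]
 [  0.         516.25715423 207.23898954]
 [  0.           0.           1.        ]] [-0.09012835  0.          0.          0.          0.        ] [[ 0.01487709 -0.99975582 -0.01633908]
 [-0.99510714 -0.01320768 -0.09791499]
 [ 0.09767528  0.01771582 -0.99506065]] [0.02035846 0.46874649 1.1645005 ]
plate 0.63 [0.6023 0.1548 0.053 ] [233. 147.]
strap_m
[... 1177 characters left out ...]
[321. 209.]
strap_mid 0.58 [0.5919 0.0856 0.0514] [320. 208.]
scrap_mid 0.8 [0.423  0.0153 0.0112] [270. 256.]
scrap_mid 0.63 [0.2593 0.2487 0.0087] [176. 224.]
scrap_mid 0.5 [0.3968 0.2379 0.0103] [228. 212.]
scrap_mid 0.48 [0.3847 0.3424 0.0143] [212. 195.]
scrap 0.77 [0.422  0.0158 0.0114] [270. 256.]
scrap 0.65 [0.2561 0.2496 0.0121] [174. 223.]
scrap 0.63 [0.3837 0.3434 0.0081] [211. 196.]
scrap 0.5 [0.3974 0.2398 0.0139] [227. 211.]
tnut 0.57 [0.6134 0.2137 0.0882] [304. 173.]
scraper_grip 0.91 [ 0.4867 -0.3488  0.061 ] [397. 346.]
scraper 0.95 [ 0.4845 -0.3409  0.0601] [393. 344.]
scraper_handle 0.93 [ 0.4839 -0.3471  0.0622] [395. 346.]
rack 0.64 [ 0.3998 -0.3727  0.0289] [358. 392.]
```

View pics/top0.png

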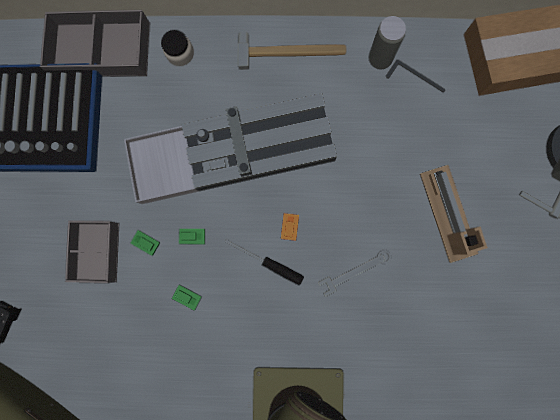

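View pics/side0.png

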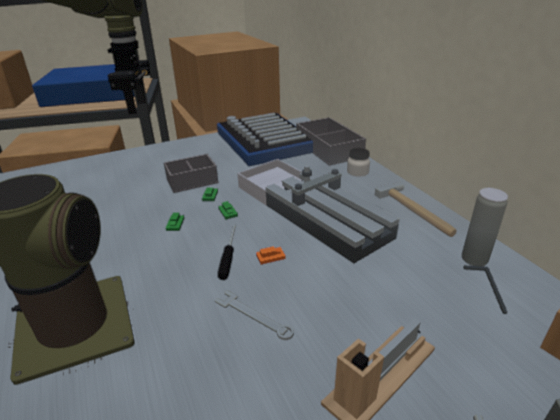

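The top view shows the plate at (130–335, 95–200), with the pan on its left at (157,165). The near slot holds a grey scrap at (215,163). The stud nut is in the far slot at (203,135). The scraper stands in the rack at (450,205), with its handle pocket at the bottom, (470,242). Candidates for the scrap are grey (215,163), green (145,242), (192,237) and (186,297), and orange (290,226). The description selects the grey one in the slot. I'll check it with crops.

Run:
```python
import cv2
a=cv2.imread("pics/top0.png"); b=cv2.imread("pics/side0.png")
cv2.imwrite("pics/c1.png",cv2.resize(a[85:210,120:345],None,fx=3.5,fy=3.5,interpolation=cv2.INTER_CUBIC))
cv2.imwrite("pics/c2.png",cv2.resize(a[155:270,405:505],None,fx=5,fy=5,interpolation=cv2.INTER_CUBIC))
cv2.imwrite("pics/c3.png",cv2.resize(b[150:260,230:405],None,fx=4.5,fy=4.5,interpolation=cv2.INTER_CUBIC))
cv2.imwrite("pics/c4.png",cv2.resize(b[310:420,315:445],None,fx=5,fy=5,interpolation=cv2.INTER_CUBIC))
```

```text
(no output)
```

View pics/c1.png

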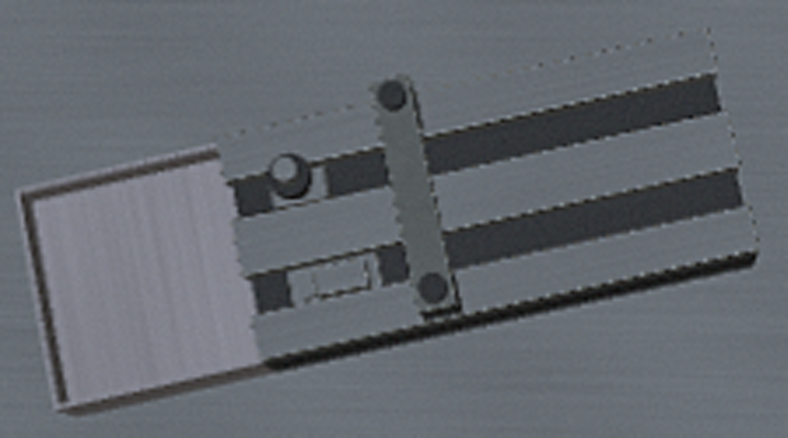

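View pics/c2.png

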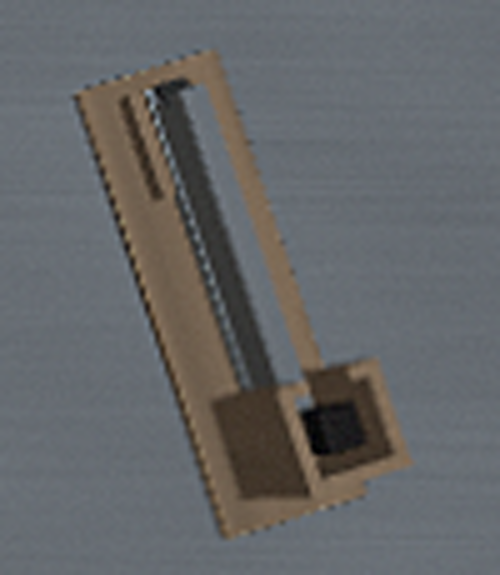

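View pics/c3.png

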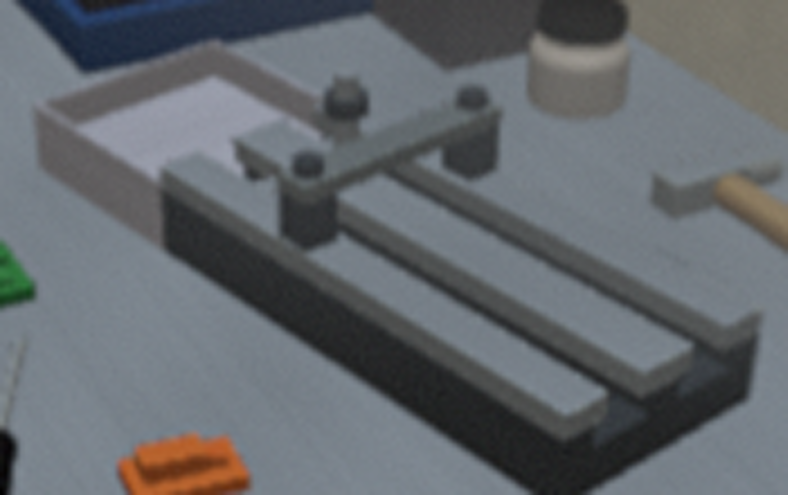

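View pics/c4.png

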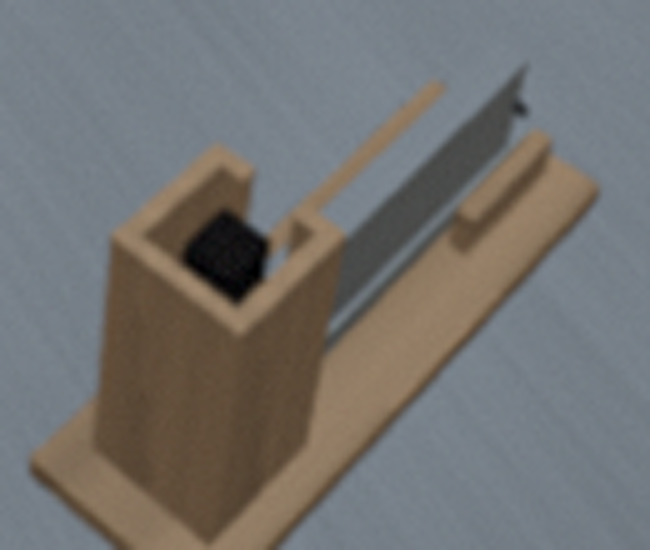

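The crops confirm it: the scrap in the near slot (+y of the plate) is grey at about (215,163), and the green and orange pieces lie on the bench. I'll fit the plate and rack poses from corner pixels in both views.

```bash
cat > fit.py <<'E'
import cv2,numpy as np
from scipy.optimize import least_squares
from station import capture
C={n:capture(n) for n in ("top","side")}
def proj(n,X):
    c=C[n]; r,_=cv2.Rodrigues(np.array(c["R"])); p,_=cv2.projectPoints(np.asarray(X,float).reshape(-1,3),r,np.array(c["t"]),np.array(c["K"]),np.array(c["dist_coeffs"])); return p.reshape(-1,2)
def toW(q,P):
    P=np.asarray(P,float); c,s=np.cos(q[2]),np.sin(q[2])
    return np.c_[q[0]+c*P[:,0]-s*P[:,1],q[1]+s*P[:,0]+c*P[:,1],P[:,2]+q[3]]
def full(px,off,s): return (np.asarray(px,float)+.5)/s-.5+np.array(off)
def fit(obs,q0,names=("top","side"),fz=True):
    def f(q):
        q=np.r_[q,0] if not fz else q
        return np.concatenate([(proj(n,toW(q,np.array(P)/1000.))-px).ravel() for n,P,px in obs if n in names])
    return least_squares(f,q0 if fz else q0[:3],loss="soft_l1")
E
python3 - <<'E'
from fit import *
T=[(-180,19,60,738,170),(-180,45,60,744,205),(-180,-45,60,715,75),(-180,-19,60,720,110),(-180,-75,60,712,30),(-180,75,60,757,252),(150,-75,60,218,145),(150,75,60,262,362),(150,-45,60,230,182),(150,-19,60,240,217),(150,19,60,247,275),(150,45,60,256,312),(290,-75,48,20,193),(290,75,48,63,410)]
S=[(-180,75,60,570,417),(-180,45,60,606,392),(-180,19,60,640,373),(-180,-19,60,693,348),(150,75,60,163,158),(290,75,48,38,108),(290,-75,48,217,42)]
def o(n,L,off,s):
    L=np.array(L,float); return (n,L[:,:3],full(L[:,3:],off,s))
obs=[o("top",T,(120,85),3.5),o("side",S,(230,150),4.5)]
for nm,fz in ((("top",),0),(("side",),0),(("top","side"),1)):
    r=fit(obs,[.57,.1,1.75,0],nm,fz); print("plate",nm,r.x.round(4),np.degrees(r.x[2]).round(2),np.abs(r.fun).reshape(-1,2).max(1).round(1))
T=[(-56,-23,112,378,360),(-104,-23,112,410,462),(-104,23,112,310,497)]
S=[(-56,23,112,218,148),(-56,-23,112,340,238),(-104,-23,112,240,333),(-104,23,112,112,233)]
obs=[o("top",T,(405,155),5),o("side",S,(315,310),5)]
for nm,fz in ((("top",),0),(("side",),0),(("top","side"),1)):
    r=fit(obs,[.45,-.34,.3,0],nm,fz); print("rack",nm,r.x.round(4),np.degrees(r.x[2]).round(2),np.abs(r.fun).reshape(-1,2).max(1).round(1))
q=np.r_[r.x[:3],0]
for P in ((90,6,64),(90,-6,64),(-50,6,64),(-50,-6,64),(-70,9,109),(-70,-9,109),(-90,9,109),(-90,-9,109)):
    X=toW(q,[np.array(P)/1000])
    print(P,((proj("top",X)[0]-[405,155]+.5)*5-.5).round(0),((proj("side",X)[0]-[315,310]+.5)*5-.5).round(0))
# line of web top centre from top view at z=.064
c=C["top"]
def back(px,z):
    u=cv2.undistortPoints(np.array(px,float).reshape(1,1,2),np.array(c["K"]),np.array(c["dist_coeffs"])).ravel()
    R=np.array(c["R"]);t=np.array(c["t"]); d=R.T@np.r_[u,1]; o=-R.T@t; return o+d*(z-o[2])/d[2]
a=back(full((200,86),(405,155),5),.064);b=back(full((293,385),(405,155),5),.064)
print(a,b,np.degrees(np.arctan2(*(a-b)[1::-1])))
E
```

```text
plate ('top',) [0.6134 0.11   1.8032] 103.32 [1.5 2.4 1.8 2.9 0.3 1.7 1.6 0.2 1.  1.7 0.7 1.2 0.8 1.5]
plate ('side',) [0.6161 0.1104 1.795 ] 102.84 [1.1 0.4 0.8 0.4 1.4 1.3 0.6]
plate ('top', 'side') [ 6.1440e-01  1.1050e-01  1.8025e+00 -1.6000e-03] 103.27 [1.3 2.2 1.6 2.7 0.5 1.5 1.9 0.6 1.  1.7 0.5 0.9 1.  1.5 1.2 0.9 0.7 0.2
 2.2 1.4 0.8]
rack ('top',) [ 0.4714 -0.3452  0.2988] 17.12 [0.5 0.7 0.1]
rack ('side',) [ 0.472  -0.3475  0.2967] 17.0 [1.  1.3 0.7 0.5]
rack ('top', 'side') [ 0.4726 -0.3464  0.2945 -0.002 ] 16.87 [0.9 0.3 0.6 0.8 0.9 0.8 0.7]
(90, 6, 64) [182.  68.] [517.  33.]
(90, -6, 64) [207.  61.] [548.  51.]
(-50, 6, 64) [276. 367.] [261. 267.]
(-50, -6, 64) [302. 360.] [292. 291.]
(-70, 9, 109) [317. 408.] [224. 200.]
(-70, -9, 109) [356. 396.] [274. 237.]
(-90, 9, 109) [331. 453.] [179. 239.]
(-90, -9, 109) [370. 441.] [228. 278.]
[ 0.54898512 -0.32278645  0.064     ] [ 0.41516353 -0.36259669  0.064     ] 16.567079368332898
```

Run:
```python
from fit import *
def draw(q,q2):
    for n,off,sz,s in (("top",(120,85),(225,125),3.5),("side",(230,150),(175,110),4.5),("top",(405,155),(100,115),5),("side",(315,310),(130,110),5)):
        im=C[n]["img"][:,:,::-1][off[1]:off[1]+sz[1],off[0]:off[0]+sz[0]].copy()
        im=cv2.resize(im,None,fx=s,fy=s,interpolation=cv2.INTER_CUBIC)
        L=[[(x0,y,60),(x1,y,60)] for y in (-75,-45,-19,19,45,75) for x0,x1 in ((-180,150),)]
        L+=[[(-180,-75,60),(-180,75,60)],[(150,-75,60),(150,75,60)],[(150,-75,48),(290,-75,48)],[(290,75,48),(290,-75,48)],[(150,75,48),(290,75,48)],[(15,-75,102),(15,75,102)],[(40,-75,102),(40,75,102)]]
        L2=[[(-104,-23,112),(-56,-23,112)],[(-104,23,112),(-56,23,112)],[(-104,23,112),(-104,-23,112)],[(-90,6,64),(90,6,64)],[(-90,-6,64),(90,-6,64)],[(90,8,16),(90,-8,16)],[(90,8,10),(0,8,10)]]
        for Q,LL in ((q,L),(q2,L2)):
            for a,b in LL:
                p=proj(n,toW(Q,np.array([a,b])/1000.)); p=((p-off+.5)*s-.5).round().astype(int)
                cv2.line(im,tuple(map(int,p[0])),tuple(map(int,p[1])),(0,0,255),1)
        cv2.imwrite(f"pics/o_{n}{off[0]}.png",im)
draw([.6140,.1103,1.8025,0],[.4720,-.3460,.2950,0])
```

```text
(no output)
```

View pics/o_top120.png

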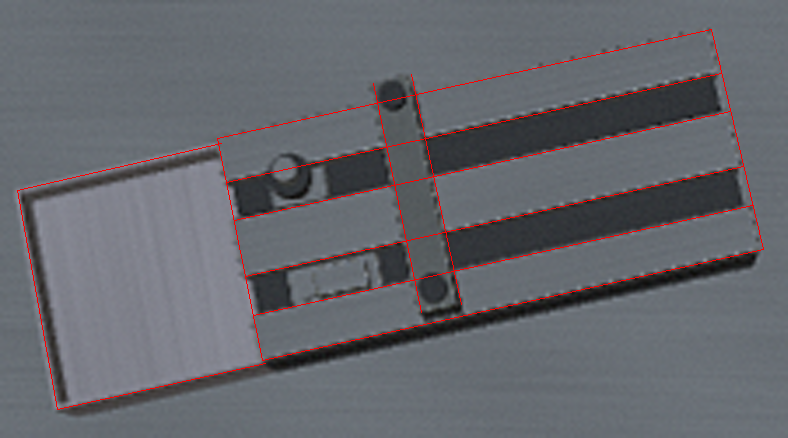

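View pics/o_side230.png

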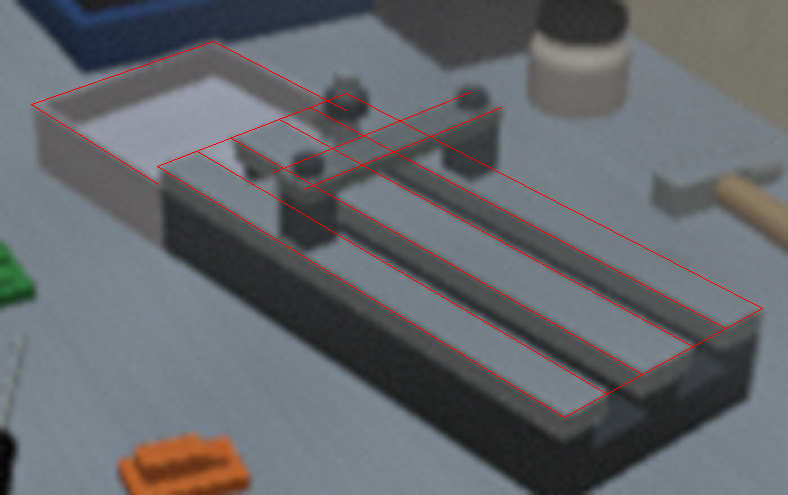

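View pics/o_top405.png

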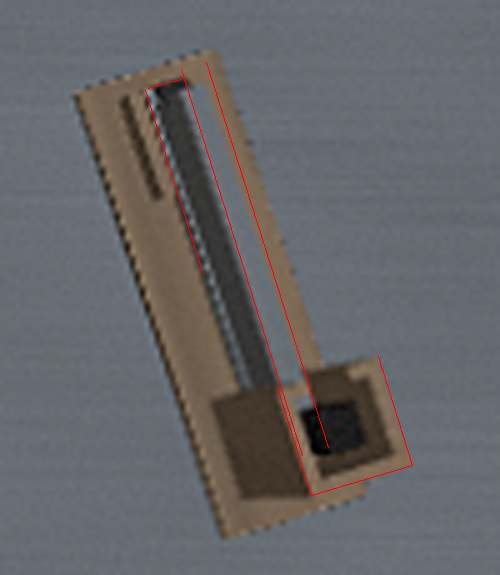

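View pics/o_side315.png

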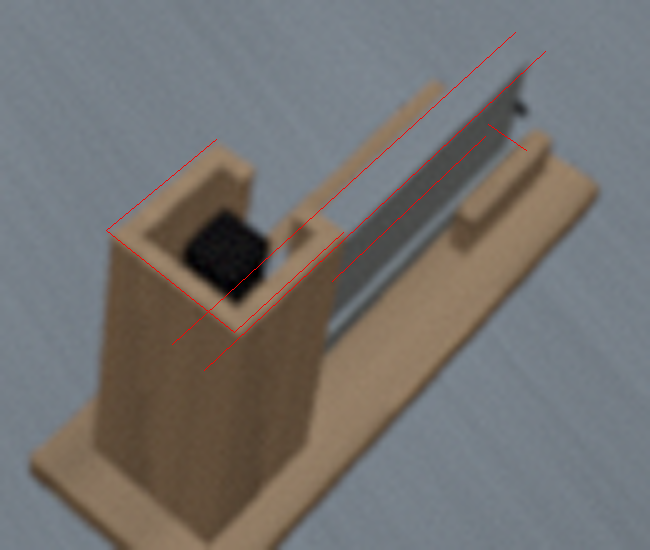

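The overlays match well. Plate origin is ≈(0.614, 0.110) with yaw 103.3°, and rack origin is ≈(0.472, −0.346) with yaw 16.8°. Both agree with z=0 to 2 mm. I'll move to above the web grip, at scraper x≈+12 mm.

```bash
python3 -m pendant '[9.5,-39,2,-6, 9.5,-39,2,-6, 9.5,-39,2,-6, 9.5,-39,2,-6, 9.5,-39,2,-6, 9.5,-39,2,-6, 9.5,-39,2,-6, 9.5,-39,2,-6]'
python3 -m pendant '[9.5,-39,0,-6, 9.5,-39,0,-6, 9.5,-39,0,-6, 9.5,-39,0,-6, 9.5,-39,0,-6, 9.5,-39,0,-6, 9.5,-39,0,-6, 9.5,-39,0,-6]'
python3 -m pendant '[9.5,-39,0,-6, 9.5,-39,0,-6, 9.5,-39,0,-6, 9.5,-39,0,-6, 9.5,-39,0,-6, 9.5,-39,0,-6, 9.5,-39,0,-6, 9.5,-39,0,-2]'
python3 -m pendant '[0,0,0,0,0,0,0,0]'
```

```text
time_s: 2.07
tcp_pos: [0.3296, 0.2848, 0.2419]
ee_rot: [0.582, 0.813, 0.0, 0.0]
contact_force: [0.4, 0.7, 0.2]
gripper_width: 0.0951
time_s: 2.73
tcp_pos: [0.4056, -0.0276, 0.2422]
ee_rot: [0.863, 0.505, 0.001, 0.001]
contact_force: [-0.0, 0.3, -0.5]
gripper_width: 0.095
time_s: 3.4
tcp_pos: [0.4817, -0.3397, 0.2417]
ee_rot: [0.989, 0.146, 0.0, 0.0]
contact_force: [-0.5, -0.4, -0.4]
gripper_width: 0.0949
time_s: 3.57
tcp_pos: [0.4814, -0.3391, 0.2408]
ee_rot: [0.989, 0.147, -0.001, -0.001]
contact_force: [0.2, 0.2, 0.4]
gripper_width: 0.0952
```

```bash
python3 -m pendant '[2,-3,-36,0, 0,0,-36,0, 0,0,-36,0, 0,0,-20,0, 0,0,0,0]' 60
python3 - <<'E'
from fit import *
a=C["top"]["img"][:,:,::-1];b=C["side"]["img"][:,:,::-1]
A=cv2.resize(a[130:280,380:520],(560,600),interpolation=cv2.INTER_CUBIC)
B=cv2.resize(b[300:420,320:460],None,fx=5,fy=5,interpolation=cv2.INTER_CUBIC)
cv2.imwrite("pics/d1.png",A);cv2.imwrite("pics/d2.png",B)
E
```

```text
time_s: 3.98
tcp_pos: [0.4803, -0.3364, 0.1076]
ee_rot: [0.989, 0.149, -0.004, -0.004]
contact_force: [-0.3, 1.6, -0.6]
gripper_width: 0.0672
```

View pics/d1.png

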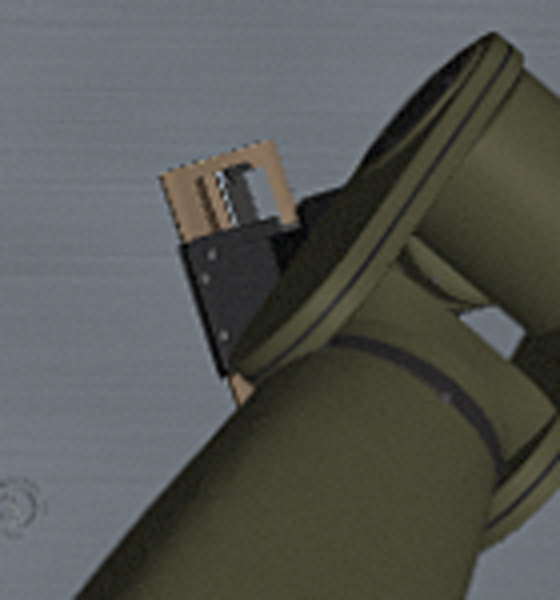

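View pics/d2.png

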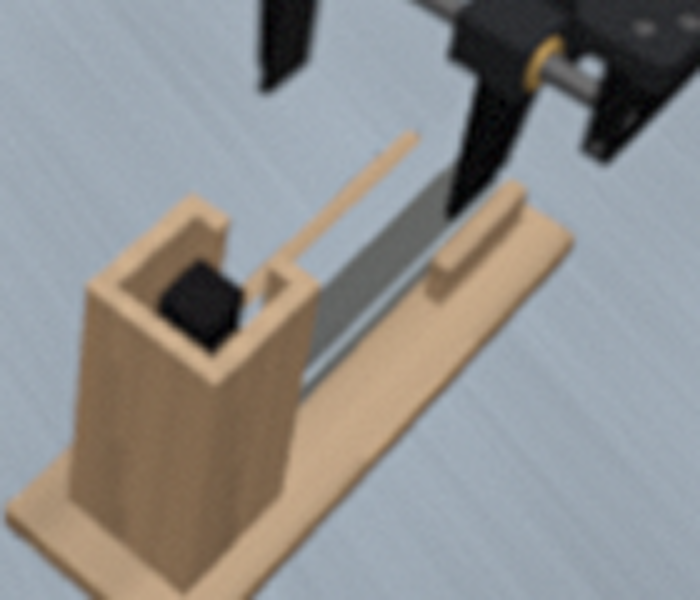

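The two views show the open jaws straddling the web. In the side crop the fingers are at (275,80) and (470,200), and the pocket is clear. I'll let it settle, then correct.

```bash
python3 -m pendant '[0,0,0,0,0,0,0,0]'; python3 -c "
from station import telemetry
print(telemetry.sense()['tcp_pos'])"
```

```text
time_s: 4.25
tcp_pos: [0.4851, -0.3413, 0.1168]
ee_rot: [0.989, 0.148, 0.002, 0.002]
contact_force: [0.7, -0.6, -0.2]
gripper_width: 0.0603
[ 0.48510707 -0.34130926  0.11684284]
```

```bash
python3 -m pendant '[0,-1,-20,0, 0,0,-20,0, 0,0,-12,0, 0,0,-6,0, 0,0,0,0, 0,0,0,0]'; python3 -m pendant '[0,0,0,0, 0,0,0,0, 0,0,0,0]'
```

```text
time_s: 4.75
tcp_pos: [0.484, -0.3419, 0.0565]
ee_rot: [0.989, 0.148, 0.0, 0.0]
contact_force: [-0.8, 0.8, 0.5]
gripper_width: 0.06
time_s: 5.0
tcp_pos: [0.4842, -0.342, 0.0568]
ee_rot: [0.989, 0.148, 0.001, 0.001]
contact_force: [0.2, 0.7, -0.7]
gripper_width: 0.0598
```

```bash
python3 -m pendant '[0,0,0,0, 0,0,0,0, 0,0,0,0, 0,0,0,0, 0,0,0,0, 0,0,0,0]' 5; python3 -m pendant '[0,0,2,0, 0,0,4,0, 0,0,8,0, 0,0,8,0, 0,0,8,0, 0,0,0,0, 0,0,0,0]'
```

```text
time_s: 5.5
tcp_pos: [0.4836, -0.3415, 0.0556]
ee_rot: [0.989, 0.148, -0.0, -0.0]
contact_force: [0.1, 0.4, -0.8]
gripper_width: 0.0255
time_s: 6.08
tcp_pos: [0.484, -0.3418, 0.0866]
ee_rot: [0.989, 0.148, 0.001, 0.0]
contact_force: [-0.2, 0.2, -3.4]
gripper_width: 0.0119
```

I started lifting before the jaws had fully closed, at 25.5 mm, so the grip may sit high on the web. I'll check with a picture.

Run:
```python
from fit import *
b=C["side"]["img"][:,:,::-1]
cv2.imwrite("pics/e2.png",cv2.resize(b[290:420,320:460],None,fx=5,fy=4.6,interpolation=cv2.INTER_CUBIC))
```

```text
(no output)
```

View pics/e2.png

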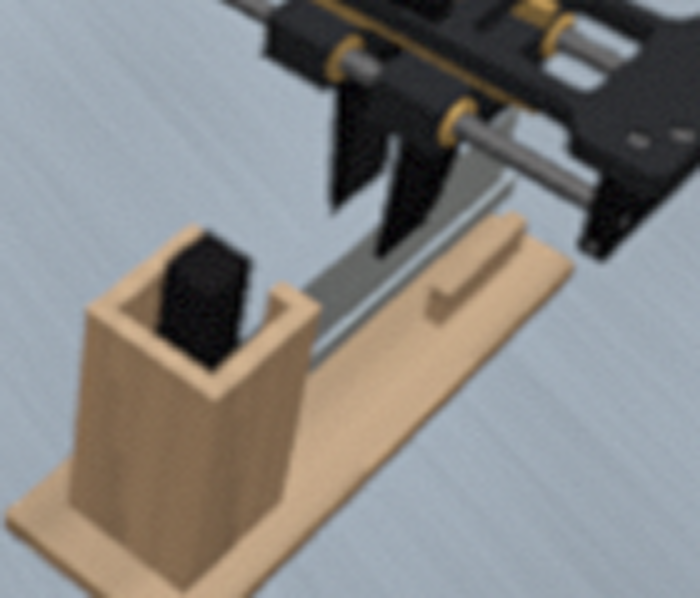

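Run:
```python
from fit import *
for dz in (0,.01,.02,.03,.04):
    X=toW([.472,-.346,.294,0],[(-.08,0,.109+dz)]); print(dz,proj("side",X),proj("top",X))
```

```text
0 [[359.25755446 357.16388689]] [[473.05539122 239.78973028]]
0.01 [[359.88430435 352.53611624]] [[474.64181085 239.62028169]]
0.02 [[360.52241961 347.81352785]] [[476.25673125 239.44768367]]
0.03 [[361.17218202 342.99341653]] [[477.90091644 239.27184859]]
0.04 [[361.83388135 338.07298233]] [[479.57515749 239.09268558]]
```

The handle rose about 25 mm against 30 mm at the TCP, so the grip is about 5 mm higher than planned. About 13 mm of engagement remains and the scraper hangs level. I'll lift it clear, then carry it to the slot and turn it 86.4°.

```bash
python3 -m pendant '[0,0,12,0, 0,0,18,0, 0,0,18,0, 0,0,18,0, 0,0,18,0, 0,0,14,0, 0,0,4,0, 0,0,0,0]'
python3 -m pendant '[4,14,0,3, 8,26,0,6, 8,26,0,6, 8,26,0,6, 8,26,0,6, 8,26,0,6, 8,26,0,6, 8,26,0,6]'
python3 -m pendant '[8,26,0,6, 8,26,0,6, 8,26,0,6, 8,26,0,6, 8,26,0,6, 8,26,0,6, 8,26,0,6, 1,15,0,-0.6]'
python3 -m pendant '[0,0,0,0,0,0,0,0,0,0,0,0,0,0,0,0]'
```

```text
time_s: 6.95
tcp_pos: [0.4843, -0.3421, 0.1897]
ee_rot: [0.989, 0.148, 0.001, 0.001]
contact_force: [-1.3, 0.2, -4.5]
gripper_width: 0.0116
time_s: 7.62
tcp_pos: [0.5428, -0.1439, 0.1858]
ee_rot: [0.856, 0.517, -0.001, -0.001]
contact_force: [0.3, -0.4, -4.2]
gripper_width: 0.0121
time_s: 8.28
tcp_pos: [0.6004, 0.0541, 0.1857]
ee_rot: [0.618, 0.786, -0.0, -0.001]
contact_force: [0.3, 0.4, -3.8]
gripper_width: 0.0117
time_s: 8.62
tcp_pos: [0.6001, 0.0505, 0.1869]
ee_rot: [0.62, 0.785, -0.001, -0.0]
contact_force: [-0.5, -0.7, -3.6]
gripper_width: 0.0116
```

Run:
```python
from fit import *
a=C["top"]["img"][:,:,::-1];b=C["side"]["img"][:,:,::-1]
cv2.imwrite("pics/f1.png",cv2.resize(a[80:230,160:380],None,fx=3.5,fy=3.5,interpolation=cv2.INTER_CUBIC))
cv2.imwrite("pics/f2.png",cv2.resize(b[110:270,230:430],None,fx=4,fy=3.7,interpolation=cv2.INTER_CUBIC))
```

```text
(no output)
```

View pics/f1.png

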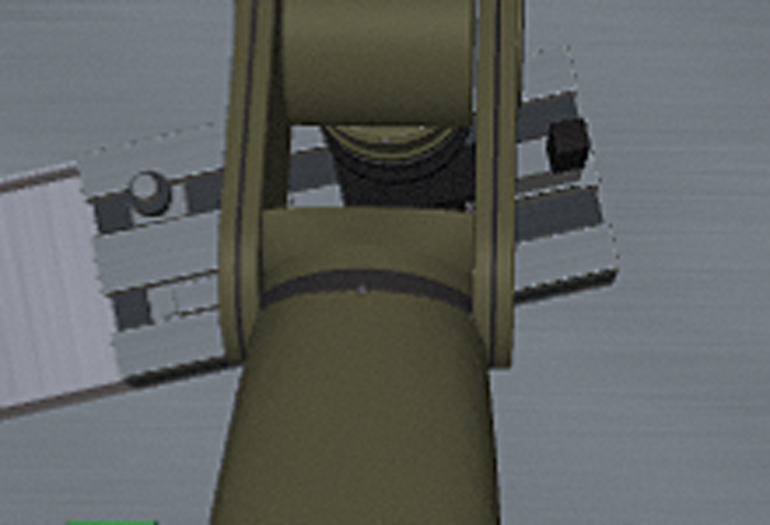

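View pics/f2.png

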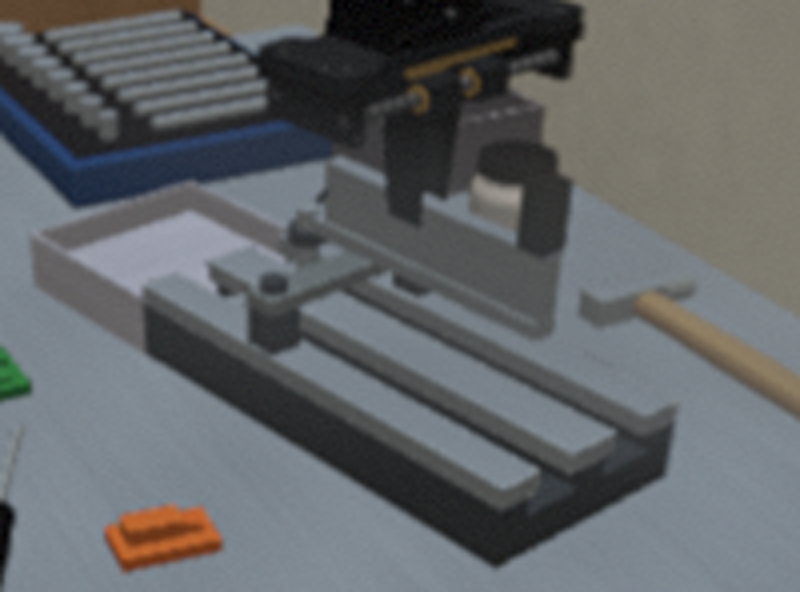

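```bash
cat > held.py <<'E'
from fit import *
def pose(tcp,s,h,yaw): # scraper origin pose
    return [tcp[0]-s*np.cos(yaw),tcp[1]-s*np.sin(yaw),yaw,tcp[2]-h]
E
python3 - <<'E'
from held import *
yaw=np.radians(103.35)
q=pose([.6001,.0506,.1868],.013,.052,yaw)
for n,off,s,nm in (("side",(230,110),(4,3.7),"f2"),("top",(160,80),(3.5,3.5),"f1")):
    im=cv2.imread(f"pics/{nm}.png")
    L=[[(-90,8,0),(90,8,0)],[(-90,8,0),(-90,-8,0)],[(-90,6,54),(90,6,54)],[(90,8,0),(90,8,12)],[(-90,6,12),(-90,6,54)]]+[[(-90,9,99),(-70,9,99)],[(-90,-9,99),(-70,-9,99)],[(-90,9,99),(-90,-9,99)],[(-70,9,99),(-70,-9,99)]]
    for a,b in L:
        p=proj(n,toW(q,np.array([a,b])/1000.)); p=((p-off+.5)*s-.5).round().astype(int)
        cv2.line(im,tuple(map(int,p[0])),tuple(map(int,p[1])),(0,0,255),1)
    cv2.imwrite(f"pics/{nm}o.png",im)
E
```

```text
(no output)
```

View pics/f2o.png

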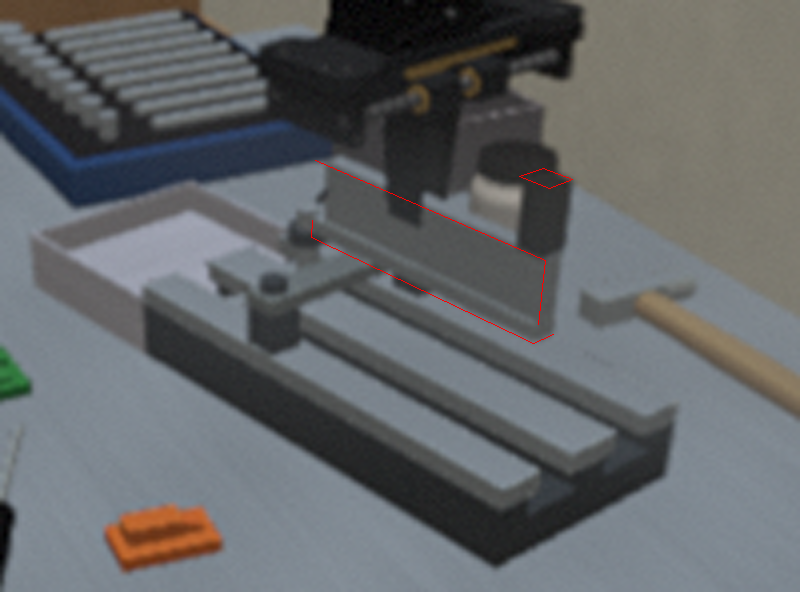

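View pics/f1o.png

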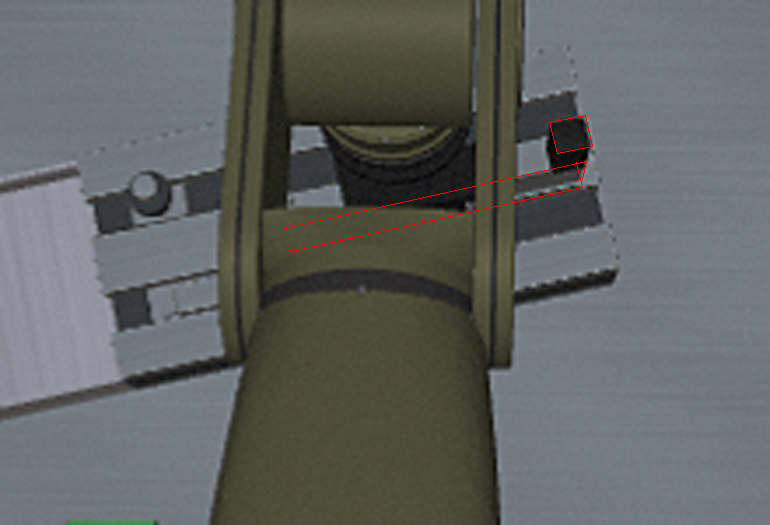

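The overlay of the held scraper (TCP 13 mm ahead of its centre, 52 mm above its underside) matches both views to about 1–2 mm. At the handle that is (571,135) in the top crop and (545,178) in the side crop. I moved about 25 mm too far along the slot, so I'll correct that and then descend.

```bash
python3 -m pendant '[0.5,-12,0,0, 0.5,-13,0,0, 0,0,-15,0, 0,0,-20,0, 0,0,-20,0, 0,0,-13,0, 0,0,0,0, 0,0,0,0]';python3 -m pendant '[0,0,0,0, 0,0,0,0]'
python3 - <<'E'
from held import *
from station import telemetry
s=telemetry.sense(); p=s["tcp_pos"]; e=s["ee_rot"]; yaw=2*np.arctan2(e[1],e[0])
print(p,np.degrees(yaw),s["contact_force"])
q=pose(p,.013,.052,yaw)
for n,off,sz,s in (("side",(230,110),(200,160),(4,3.7)),("top",(230,70),(130,100),(5,5))):
    im=cv2.resize(C[n]["img"][off[1]:off[1]+sz[1],off[0]:off[0]+sz[0],::-1],None,fx=s[0],fy=s[1],interpolation=cv2.INTER_CUBIC)
    cv2.imwrite(f"pics/g_{n}.png",im)
d=np.array([p[0]-.614,p[1]-.1103]);c,sn=np.cos(1.8025),np.sin(1.8025);print("plate",d@[c,sn],d@[-sn,c])
E
```

```text
time_s: 9.48
tcp_pos: [0.6011, 0.0258, 0.1189]
ee_rot: [0.62, 0.785, -0.001, -0.001]
contact_force: [0.7, 0.0, -2.4]
gripper_width: 0.0119
time_s: 9.65
tcp_pos: [0.6029, 0.0263, 0.1216]
ee_rot: [0.62, 0.785, 0.001, 0.001]
contact_force: [0.8, -0.2, -3.1]
gripper_width: 0.0122
[0.60257683 0.02640393 0.12128032] 103.44481998125143 [-0.22608164 -0.71525727 -3.247264  ]
plate -0.07903090749361626 0.030383464108968194
```

View pics/g_side.png

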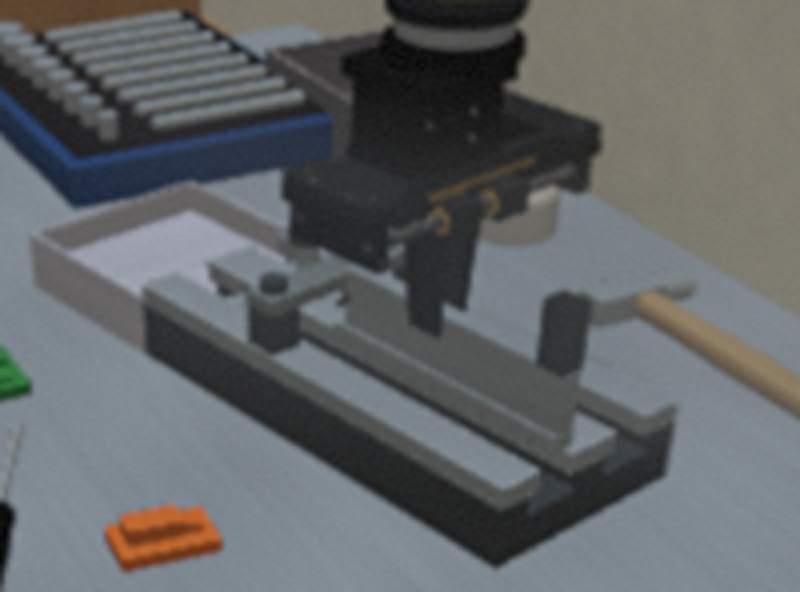

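View pics/g_top.png

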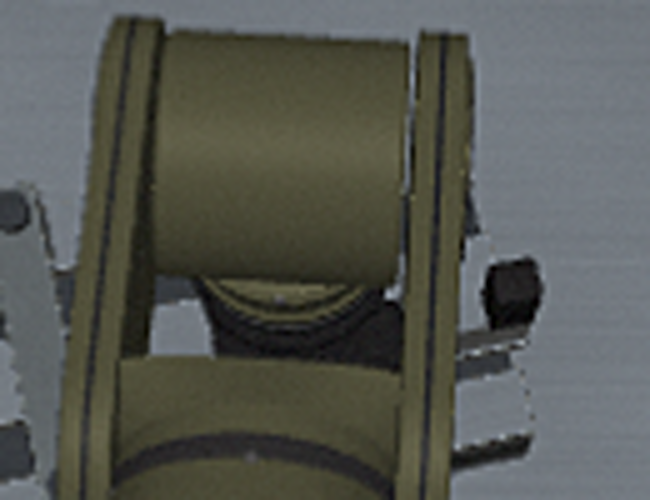

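```bash
python3 -m pendant '[-1.5,-0.5,0,0, 0,0,-5,0, 0,0,-6,0, 0,0,-6,0, 0,0,-4,0, 0,0,0,0, 0,0,0,0]'; python3 -m pendant '[0,0,-5,0, 0,0,-5,0, 0,0,-4,0,  0,0,0,0, 0,0,0,0]'
```

```text
time_s: 10.33
tcp_pos: [0.5996, 0.026, 0.0978]
ee_rot: [0.62, 0.785, -0.0, -0.001]
contact_force: [-0.4, 0.4, -3.3]
gripper_width: 0.0118
time_s: 10.75
tcp_pos: [0.5997, 0.026, 0.084]
ee_rot: [0.62, 0.785, -0.0, -0.0]
contact_force: [0.3, 0.1, -3.1]
gripper_width: 0.012
```

No contact through the neck, so the scraper is entering the slot. I'll step down to the floor.

```bash
python3 -m pendant '[0,0,-1,0, 0,0,-1,0, 0,0,0,0]';python3 -m pendant '[0,0,-1,0, 0,0,-1,0, 0,0,0,0]'; python3 -m pendant '[0,0,-1,0, 0,0,0,0]'
```

```text
time_s: 11.0
tcp_pos: [0.6001, 0.026, 0.0827]
ee_rot: [0.62, 0.785, 0.0, 0.0]
contact_force: [0.1, 0.5, -3.6]
gripper_width: 0.0119
time_s: 11.25
tcp_pos: [0.6006, 0.0261, 0.0814]
ee_rot: [0.62, 0.785, 0.0, 0.0]
contact_force: [-0.8, 1.6, -1.1]
gripper_width: 0.0118
time_s: 11.42
tcp_pos: [0.6008, 0.0262, 0.081]
ee_rot: [0.62, 0.785, 0.0, 0.0]
contact_force: [-2.0, 3.1, 4.4]
gripper_width: 0.0116
```

Seated: the vertical force went from −3.6 to +4.4 N. I'll check with a picture before releasing.

Run:
```python
from held import *
n="side";off=(230,110)
cv2.imwrite("pics/h1.png",cv2.resize(C[n]["img"][110:270,230:430,::-1],None,fx=4,fy=3.7,interpolation=cv2.INTER_CUBIC))
```

```text
(no output)
```

View pics/h1.png

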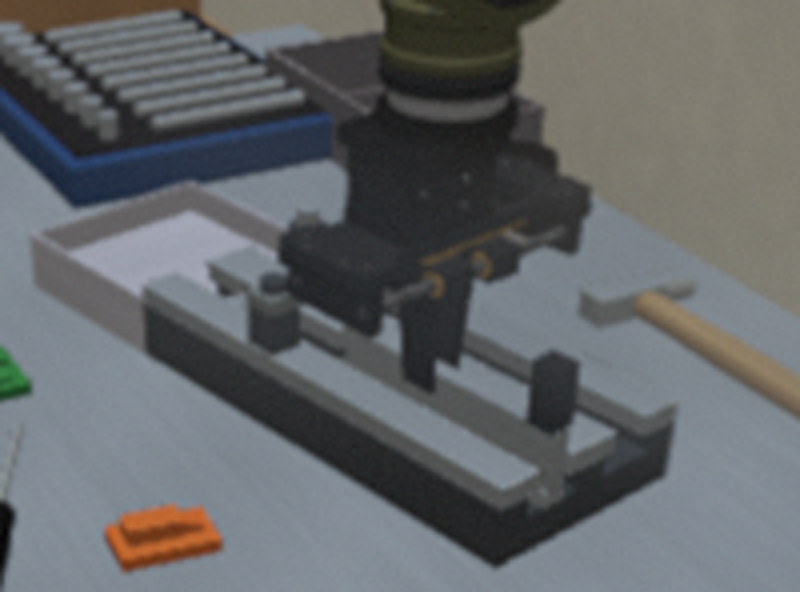

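The side view shows the scraper seated in the near slot. Its handle is at (553,390), its tail is in the slot mouth at (545,490), and its nose is short of the strap. I'll release, rise, and move 93 mm back to the handle.

```bash
python3 -m pendant '[0,0,0,0, 0,0,0,0, 0,0,0,0, 0,0,0,0, 0,0,0,0, 0,0,0,0]' 55; python3 -m pendant '[0,0,5,0, 0,0,15,0, 0,0,20,0, 0,0,20,0, 0,0,20,0, 0,0,6,0, 0,0,0,0, 0,0,0,0]'; python3 -m pendant '[4,-15,0,0, 6,-25,0,0, 6,-25,0,0, 4.5,-20,0,0, 1,-5.5,0,0, 0,0,0,0, 0,0,0,0]'
python3 - <<'E'
from held import *
for n,x0,y0,x1,y1,s in (("side",230,110,430,270,(4,3.7)),("top",180,80,350,200,(4.5,4.5))):
    cv2.imwrite(f"pics/i_{n}.png",cv2.resize(C[n]["img"][y0:y1,x0:x1,::-1],None,fx=s[0],fy=s[1],interpolation=cv2.INTER_CUBIC))
E
```

```text
time_s: 12.02
tcp_pos: [0.6, 0.0259, 0.0794]
ee_rot: [0.62, 0.785, -0.0, -0.0]
contact_force: [0.2, -0.5, 0.3]
gripper_width: 0.0465
time_s: 12.68
tcp_pos: [0.6, 0.0259, 0.1654]
ee_rot: [0.62, 0.785, 0.0, 0.0]
contact_force: [0.6, -0.2, -0.1]
gripper_width: 0.0551
time_s: 13.27
tcp_pos: [0.6209, -0.0647, 0.1642]
ee_rot: [0.62, 0.785, -0.0, -0.001]
contact_force: [0.5, 1.0, -0.2]
gripper_width: 0.0548
```

View pics/i_side.png

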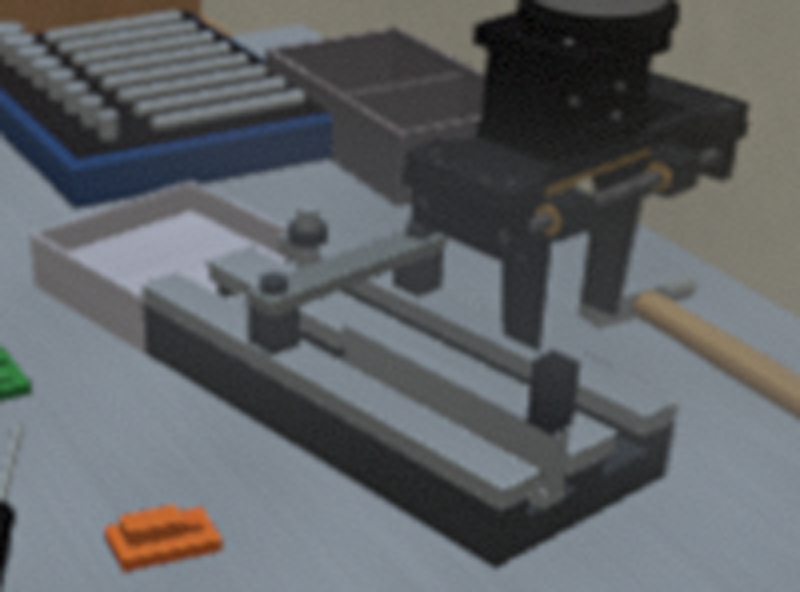

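View pics/i_top.png

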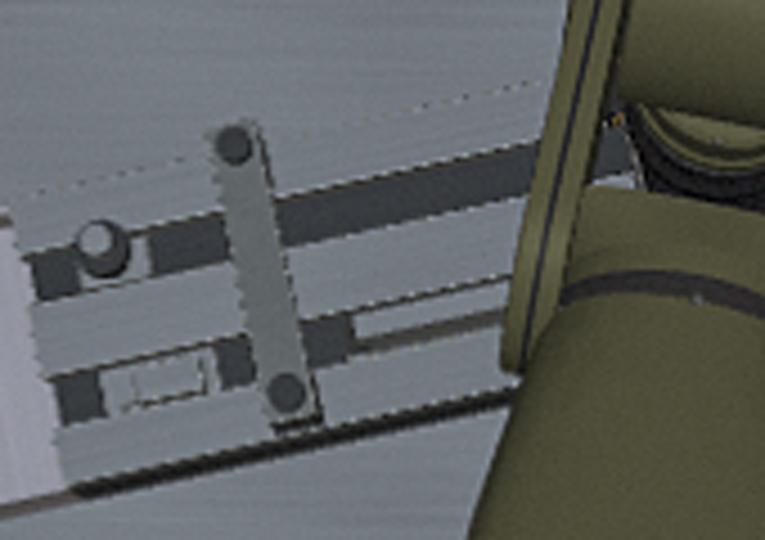

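The scraper is upright in the near slot, with its nose at (352,330) in the top crop, short of the strap edge. The jaws are above the handle, so I'll descend and grip it.

```bash
python3 -m pendant '[0,0,-12,0, 0,0,-18,0, 0,0,-18,0, 0,0,-10,0, 0,0,-4,0, 0,0,0,0, 0,0,0,0]'; python3 -m pendant '[0,0,0,0, 0,0,0,0, 0,0,0,0, 0,0,0,0, 0,0,0,0, 0,0,0,0, 0,0,0,0, 0,0,0,0]' 10;python3 -m pendant '[0,0,0,0, 0,0,0,0, 0,0,0,0]'
```

```text
time_s: 13.95
tcp_pos: [0.6219, -0.0643, 0.1039]
ee_rot: [0.619, 0.785, 0.0, 0.0]
contact_force: [0.3, 1.0, 0.8]
gripper_width: 0.0553
time_s: 14.62
tcp_pos: [0.6218, -0.0646, 0.1038]
ee_rot: [0.62, 0.785, 0.0, 0.0]
contact_force: [0.3, 0.5, -0.2]
gripper_width: 0.0179
time_s: 14.87
tcp_pos: [0.6218, -0.0646, 0.1038]
ee_rot: [0.62, 0.785, 0.0, 0.0]
contact_force: [-0.5, -0.1, 1.4]
gripper_width: 0.0178
```

The handle is gripped (17.8 mm). Pushing towards plate +x, direction (−0.23, 0.973).

```bash
python3 -m pendant '[-1.1,4.9,0,0, -2.3,9.7,0,0, -2.3,9.7,0,0, -2.3,9.7,0,0, -2.3,9.7,0,0, -1.1,4.9,0,0, 0,0,0,0]'; python3 -m pendant '[-1.1,4.9,0,0, -1.1,4.9,0,0, -1.1,4.9,0,0, -1.1,4.9,0,0, -1.1,4.9,0,0, -1.1,4.9,0,0, -1.1,4.9,0,0, 0,0,0,0]'
python3 - <<'E'
from held import *
for n,x0,y0,x1,y1,s in (("side",230,110,430,270,(4,3.7)),("top",120,85,345,210,(3.5,3.5))):
    cv2.imwrite(f"pics/j_{n}.png",cv2.resize(C[n]["img"][y0:y1,x0:x1,::-1],None,fx=s[0],fy=s[1],interpolation=cv2.INTER_CUBIC))
E
```

```text
time_s: 15.45
tcp_pos: [0.6098, -0.0139, 0.1038]
ee_rot: [0.619, 0.785, 0.0, -0.001]
contact_force: [-0.8, 1.9, 2.4]
gripper_width: 0.0178
time_s: 16.12
tcp_pos: [0.6024, 0.0195, 0.1038]
ee_rot: [0.619, 0.785, 0.0, -0.0]
contact_force: [0.2, -1.1, 3.8]
gripper_width: 0.0179
```

View pics/j_side.png

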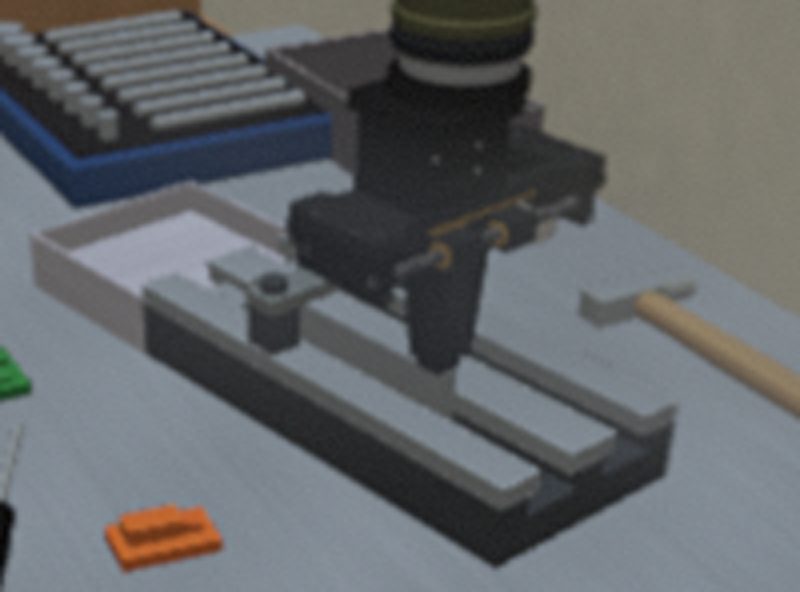

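View pics/j_top.png

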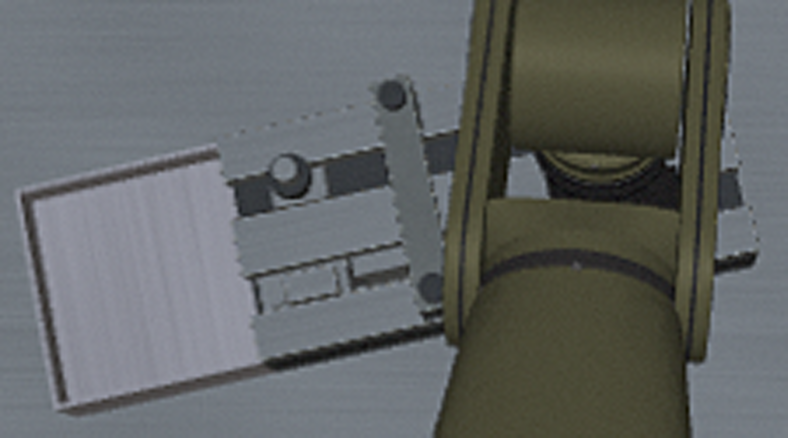

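The scrap is moving ahead of the nose, now at (300,285) with the nose at (350,272), and forces are small. I'll continue.

```bash
python3 -m pendant '[-1.1,4.9,0,0, -1.1,4.9,0,0, -1.1,4.9,0,0, -1.1,4.9,0,0, -1.1,4.9,0,0, -1.1,4.9,0,0, -1.1,4.9,0,0, -1.1,4.9,0,0]'; python3 -m pendant '[-1.1,4.9,0,0, -1.1,4.9,0,0, -1.1,4.9,0,0, -1.1,4.9,0,0, -1.1,4.9,0,0, -1.1,4.9,0,0, 0,0,0,0, 0,0,0,0]'
python3 - <<'E'
from held import *
for n,x0,y0,x1,y1,s in (("side",230,110,430,270,(4,3.7)),("top",120,85,345,210,(3.5,3.5))):
    cv2.imwrite(f"pics/k_{n}.png",cv2.resize(C[n]["img"][y0:y1,x0:x1,::-1],None,fx=s[0],fy=s[1],interpolation=cv2.INTER_CUBIC))
E
```

```text
time_s: 16.88
tcp_pos: [0.5938, 0.0575, 0.1038]
ee_rot: [0.62, 0.785, -0.0, 0.0]
contact_force: [0.8, -5.0, 2.7]
gripper_width: 0.0175
time_s: 17.55
tcp_pos: [0.587, 0.0878, 0.1038]
ee_rot: [0.619, 0.785, 0.0, -0.0]
contact_force: [-0.5, 0.4, 4.0]
gripper_width: 0.0179
```

View pics/k_side.png

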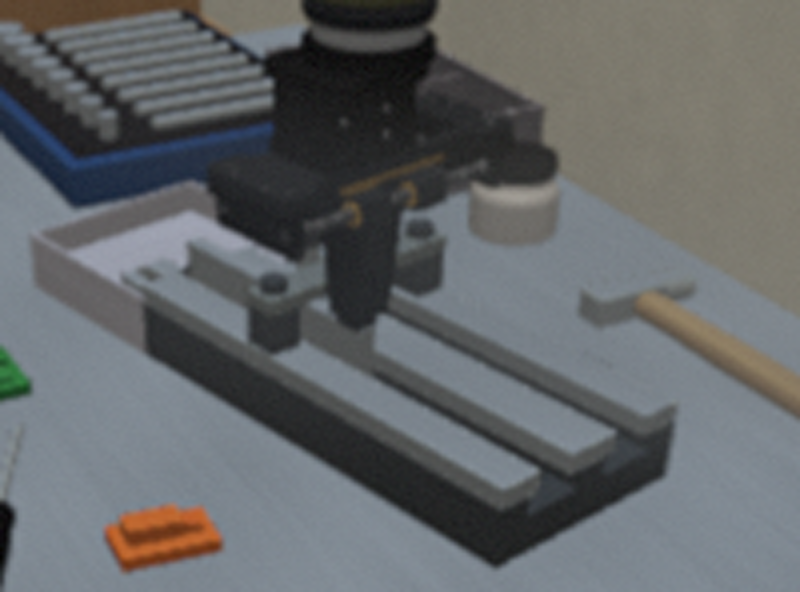

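View pics/k_top.png

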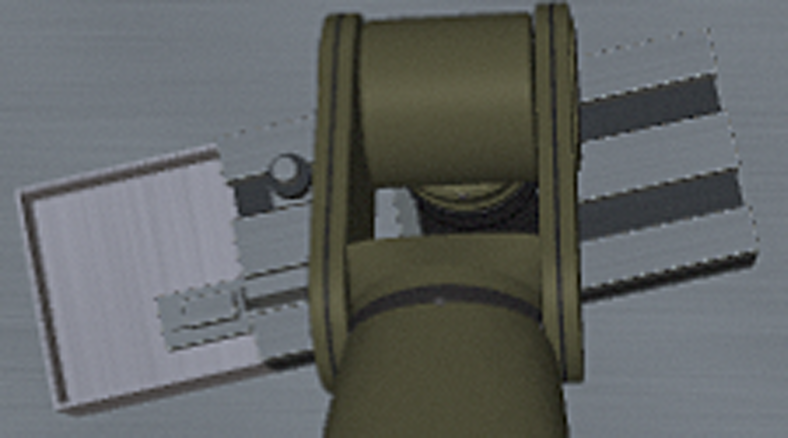

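The nose is at the slot's end (245,298) and the scrap is over the pan at (205,318), its rear edge close to the sill. I'll push about 8 mm more; the fingers still clear the strap by about 13 mm.

```bash
python3 -m pendant '[-0.9,3.9,0,0, -0.9,3.9,0,0, 0,0,0,0, 0,0,0,0]'
python3 - <<'E'
from held import *
for n,x0,y0,x1,y1,s in (("side",225,140,325,210,(8,8)),("top",120,120,220,205,(7,7))):
    cv2.imwrite(f"pics/l_{n}.png",cv2.resize(C[n]["img"][y0:y1,x0:x1,::-1],None,fx=s[0],fy=s[1],interpolation=cv2.INTER_CUBIC))
E
```

```text
time_s: 17.98
tcp_pos: [0.5854, 0.0947, 0.1038]
ee_rot: [0.62, 0.785, 0.0, 0.0]
contact_force: [0.3, -2.2, 4.8]
gripper_width: 0.0176
```

View pics/l_side.png

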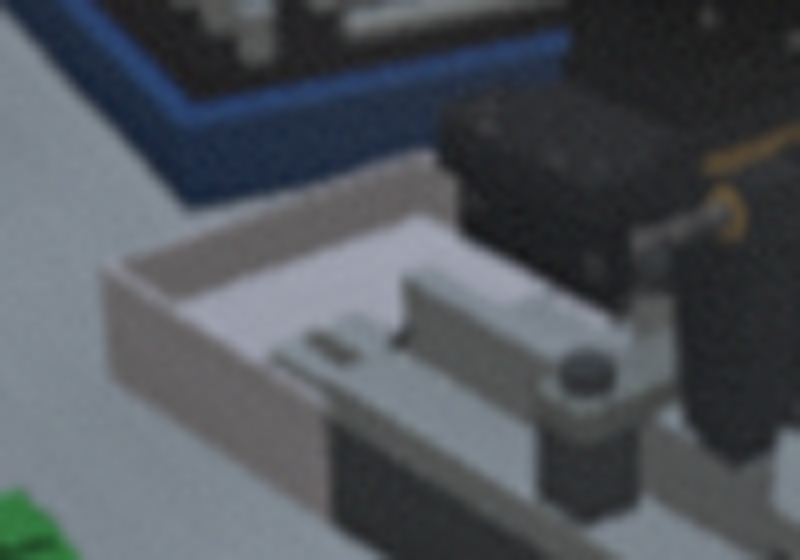

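View pics/l_top.png

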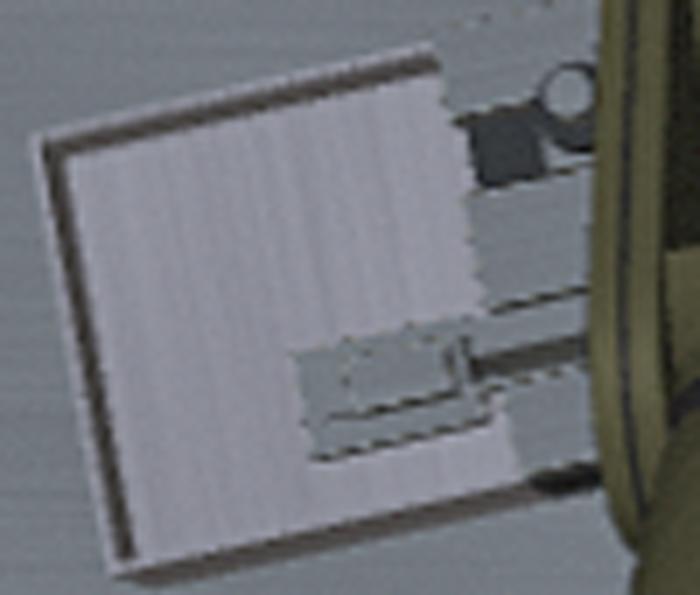

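The scrap lies in the pan at (390,390), with a strip of pan floor visible between its rear edge and the plate at (500,410). Drawing the scraper back 160 mm.

```bash
python3 -m pendant '[1.1,-4.9,0,0, 2.3,-9.7,0,0, 2.3,-9.7,0,0, 2.3,-9.7,0,0, 2.3,-9.7,0,0, 2.3,-9.7,0,0, 2.3,-9.7,0,0, 2.3,-9.7,0,0]'; python3 -m pendant '[2.3,-9.7,0,0, 2.3,-9.7,0,0, 2.3,-9.7,0,0, 2.3,-9.7,0,0, 2.3,-9.7,0,0, 2.3,-9.7,0,0, 2.3,-9.7,0,0, 2.3,-9.7,0,0]';python3 -m pendant '[1.1,-4.9,0,0, 0,0,0,0, 0,0,0,0]'
```

```text
time_s: 18.75
tcp_pos: [0.6022, 0.0238, 0.1037]
ee_rot: [0.62, 0.785, 0.002, -0.002]
contact_force: [-0.5, 4.8, 3.9]
gripper_width: 0.0181
time_s: 19.42
tcp_pos: [0.6207, -0.0537, 0.1037]
ee_rot: [0.62, 0.785, 0.002, -0.002]
contact_force: [-1.4, 4.7, 4.4]
gripper_width: 0.018
time_s: 19.67
tcp_pos: [0.622, -0.0599, 0.1037]
ee_rot: [0.62, 0.785, 0.001, -0.001]
contact_force: [-0.9, 1.5, 5.1]
gripper_width: 0.0176
```

```bash
python3 -m pendant '[1,-4,0,0, 0,0,0,0, 0,0,0,0]'; python3 -m pendant '[0,0,0,0, 0,0,0,0, 0,0,0,0, 0,0,0,0, 0,0,0,0, 0,0,0,0, 0,0,0,0]' 60;  python3 -m pendant '[0,0,4,0, 0,0,12,0, 0,0,20,0, 0,0,20,0, 0,0,20,0, 0,0,20,0, 0,0,20,0, 0,0,10,0]'; python3 -m pendant '[0,-20,10,0, 0,-30,0,0, 0,-30,0,0, 0,-30,0,0, 0,-30,0,0, 0,-30,0,0, 0,-30,0,0, 0,-20,0,0]'; python3 -m pendant '[0,0,0,0,0,0,0,0]'
python3 - <<'E'
from held import *
for n,x0,y0,x1,y1,s in (("side",230,140,405,260,(4.5,4.5)),("top",120,85,345,210,(3.5,3.5))):
    cv2.imwrite(f"pics/m_{n}.png",cv2.resize(C[n]["img"][y0:y1,x0:x1,::-1],None,fx=s[0],fy=s[1],interpolation=cv2.INTER_CUBIC))
E
```

```text
time_s: 19.92
tcp_pos: [0.6229, -0.0632, 0.1037]
ee_rot: [0.62, 0.785, 0.001, -0.001]
contact_force: [-1.0, 3.8, 5.7]
gripper_width: 0.018
time_s: 20.5
tcp_pos: [0.6229, -0.0646, 0.1035]
ee_rot: [0.62, 0.785, -0.0, -0.0]
contact_force: [-0.2, -0.7, 0.6]
gripper_width: 0.0576
time_s: 21.17
tcp_pos: [0.6244, -0.0648, 0.2345]
ee_rot: [0.62, 0.785, 0.001, 0.003]
contact_force: [0.5, 0.9, 0.3]
gripper_width: 0.0601
time_s: 21.83
tcp_pos: [0.6226, -0.2872, 0.2399]
ee_rot: [0.62, 0.785, -0.0, 0.0]
contact_force: [0.4, 0.5, 0.6]
gripper_width: 0.0603
time_s: 22.0
tcp_pos: [0.6227, -0.2853, 0.2396]
ee_rot: [0.62, 0.784, 0.0, -0.0]
contact_force: [-0.2, -0.3, -0.0]
gripper_width: 0.0602
```

View pics/m_side.png

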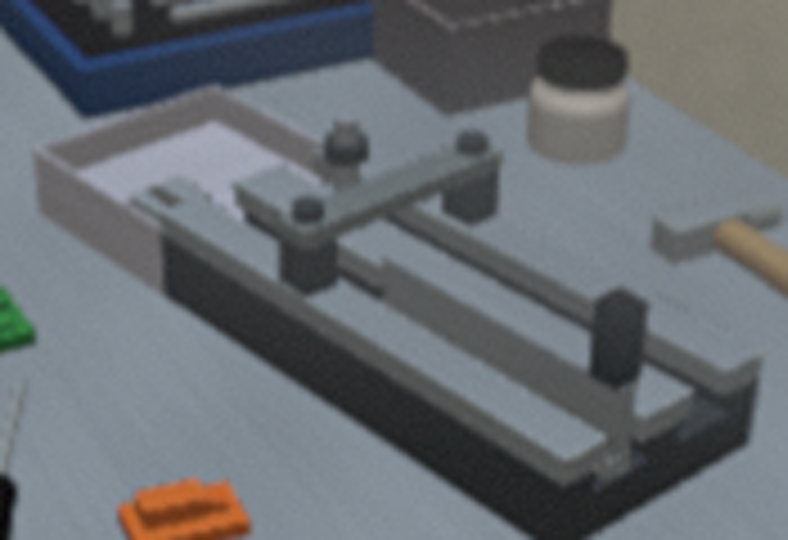

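View pics/m_top.png

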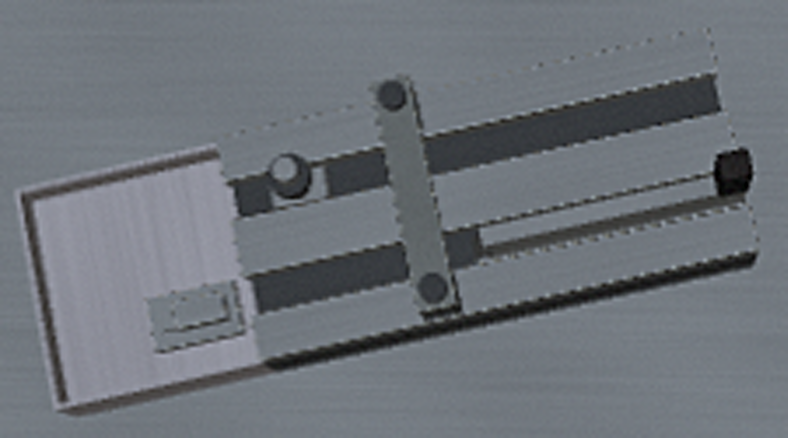

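Run:
```python
from held import *
c=C["top"]
def back(px,z):
    u=cv2.undistortPoints(np.array(px,float).reshape(1,1,2),np.array(c["K"]),np.array(c["dist_coeffs"])).ravel()
    R=np.array(c["R"]);t=np.array(c["t"]); d=R.T@np.r_[u,1]; o=-R.T@t; return o+d*(z-o[2])/d[2]
cs,sn=np.cos(1.8025),np.sin(1.8025)
for nm,p,z in (("web end",(480,236),.084),("handle",(735,160),.129),("scrap rear top",(240,290),.033),("scrap rear top2",(245,338),.033),("scrap front",(150,300),.033),("nut stud",(288,168),.105)):
    X=back(full(p,(120,85),3.5),z); d=X[:2]-[.614,.1103]; print(nm,(1000*d@[cs,sn]).round(1),(1000*d@[-sn,cs]).round(1))
```

```text
web end -5.1 32.0
handle -167.8 29.7
scrap rear top 159.4 21.1
scrap rear top2 162.4 53.4
scrap front 219.6 14.4
nut stud 102.6 -32.3
```

```bash
python3 -c "
from station import workorder
print(workorder.close_job())"
```

```text
the job is handed in; nothing more can be done
None
```

The job is done and handed in after about 22 s of the 58 s allowed; no verdict is reported. I lifted the scraper from its rack, laid it in the near (+y) slot and let go. Then I took it by the handle, pushed the grey scrap under the strap into the pan, drew the scraper back, released it and moved the arm clear.

**Last checks, measured in the top picture in the plate's frame:**
- **Scrap:** it lies in the pan from x≈160 to 220 mm, clear of the plate's end at x = 150 mm.
- **Scraper:** it lies upright in the slot with its nose at x≈0–4 mm, so 11 mm or more clear of the strap edge at x = 15 mm. The nose itself was not seen directly; this comes from the web end at −5 mm and the handle at −168 mm.
- **Nut with stud:** it appears where it was in the first picture.

**What went off plan:**
- I began lifting before the jaws had fully closed, so the scraper was held about 5 mm higher on the web than planned. It did not slip.
- I first carried it about 25 mm too far along the slot and corrected that before lowering it.
- The largest force in the readings between moves was about 6 N, well below the 40 N and 120 N limits.

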